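# Close the two-part candle mould

### The job

Close the candle mould for the next pour: pick the top half up by its black grip, turn it so that each of its holes meets its own guide pin on the lower half, and lower it level over both pins, held until it is well down them, until it lies flush on the lower half. Feel for where the pins really are, because the lower half sits loosely in its tray; do not drop the top half, let it cock on the pins or bear down hard, and leave the other things on the bench where they are.

Things in the scene. Friction and masses are not known exactly. Their poses are not given: they have to be found in the camera images.
- tray: Shallow steel catch tray fixed to the bench: 250 x 120 mm (x, y), 14 mm high, walls and floor 2 mm thick, with an outward flange round the rim (264 x 134 mm over all). Origin: centre of its underside, on the bench; x along its length, z up. The lower half of the mould stands loose in it.
- nest (a point): Middle of the tray's floor, 2 mm up; axes as the tray's. On the floor stands the lower half, its own pose not measured: loose aluminium block 200 x 70 mm, 48 mm high, 1.55 kg, two open cavities 44 mm across, two upright pins. It lies off this point by up to 15 mm along x and 15 mm along y, turned up to 0.06 rad. A sideways push or a pinch on a pin of some 5 to 12 N slides it.
- nominal_long (a point): Where the tip of the long pin would be if the block were centred; the real one is off as told under nest. Long steel guide pin, at the block's +x end on its long centre line, 75 mm from its middle: 14 mm thick, 56 mm above the block's top face (tip 106 mm above the tray's underside), its last 9 mm tapering to a blunt 7 mm nose.
- nominal_short (a point): Where the tip of the short pin would be if the block were centred; the real one is off as told under nest. Short steel guide pin, at the block's -x end on its long centre line, 75 mm from its middle: 10 mm thick, 46 mm above the block's top face (tip 96 mm above the tray's underside), its last 9 mm tapering to a blunt 4.4 mm nose.
- top: Top half of the mould, loose, lying flat, right side up: aluminium plate 200 x 70 mm (x, y), 12 mm thick, about 0.4 to 0.65 kg, balanced at its middle. Origin: centre of its flat underside; x along its length, z up. Closed, its underside lies on the block's top face, 50 mm above the tray's underside, with the pins standing up through its two bosses. Two 14 mm pouring holes at x = +-38 mm.
- hole_big (a point): Lower mouth of the 16 mm hole for the 14 mm pin, in the plate's underside at its +x end. It runs right up through a square boss 38 x 38 mm, 26 mm high from the underside.
- hole_small (a point): Lower mouth of the 12 mm hole for the 10 mm pin, in the plate's underside at its -x end; same boss, 38 x 38 mm, 26 mm high from the underside. The plate fits only one way round.
- grip (a point): Point on the black upright grip in the middle of the top half, 36 mm above the plate's underside, axes as the plate's. The grip is 36 mm long in x, 14 mm wide in y, and runs from 12 to 54 mm above the underside: take it from above, fingers closing along y.
- tube: Bystander: white candle tube mould with a black foot, open at the top, 76 mm across, 90 mm high, loose. Origin: centre of its underside.
- candle: Bystander: cream pillar candle 60 mm across, 70 mm high, loose. Origin: centre of its underside.
- stick: Bystander: flat wooden stirring stick 200 x 26 x 6 mm lying on the bench, loose. Origin: centre of its underside, x along its length.

How it is judged:
By the outcome, as a careful person would: the job done as asked, in the order asked, and still so for the second after the job is handed in, with the robot touching nothing.
It also fails if it takes over 67 s, if anything falls off the work surface, if the arm or the gripper's body presses on something with over 40 N, if the wrist force passes 120 N, or if a joint passes its speed limit or range.

### The arm

A 6-joint arm with a two-finger parallel gripper is mounted at the origin on the work surface. World frame = base frame: x ahead of the robot, y to its left, z up, the work surface at z = 0. Lengths are in mm, angles in degrees, forces in N, time in s.
With the tool pointing down it reaches from about 250 to 800 mm from the base axis. Payload 3.9 kg.
Tool frame: the origin (TCP) lies midway between the tips of the shut fingers; the grasp point (between the pads) lies 19 mm behind it; z points along the fingers, y is the direction in which the jaws open and shut (so a half turn about z gives the same grasp; the last joint's range is limited). The gripper opens to 85 mm and grips with 20 to 120 N. Pads are 22 mm wide; open, the fingers measure 114 mm over their backs; the gripper's body (76 mm by 85 mm) begins 54 mm behind the grasp point. The pads swing forward as they close: fully open they stand 13 mm farther back than shut.
Start: joints at [-64.286, 14.897, -7.913, 67.191, 0, 90], TCP at [227.784, -473.001, 231.304] pointing down, gripper open.
Joint ranges: [-159.42, 159.42], [-47.68, 98.78], [-73.54, 78.23], [-108.79, 121.32], [-90, 84.71], [-180, 180]. Speed limits (degrees/s): [147.25, 147.25, 180, 180, 180, 180].

### API

Orientations are given as [roll, pitch, yaw] about the fixed x, y, z axes, in that order (R = Rz(yaw) Ry(pitch) Rx(roll)).
In Python, from station import observe, read_camera, sign_off gives the robot as it stands.
- The arm moves only by the tool move_arm, never from a script. Its arguments are lists of equal length, an entry for each row: "dp": the shift along the tool's x, y, z in m, a list of three; "turn": the turn, a rotation vector about the tool's x, y, z in degrees, a list of three; "grip": the finger opening in m, from 0 to 0.0854. A call has 1 to 5 rows; each row is the pose to reach, as a shift and turn from the pose measured when the call began, along the tool's axes at that moment; what a row does not reach only later rows make up. A row lasts 1/10 s, in which the tool goes at most 50 mm and 8.59 degrees, less where a joint would pass 70% of its speed; a pose out of reach is approached as far as the arm can. A call with a gripper value outside its range is refused whole. The fingers move at their own pace and stop on an object; the grip force is fixed at half the most. Time passes only in rows, so rows that repeat a pose let the fingers close. It gives the time, the measured TCP pose, the force and the opening at its end, in the units of the state.
- observe(): the state, without advancing time (a new reading comes with each control period).
- read_camera(name): name is "scene" or "top" or "wrist"; returns a dict with "frame" (420x560x3 uint8, red, green, blue), "z_map" (420x560 float32, mm along the optical axis (not along the pixel's ray), 0 where there is no reading), "mtx" (3x3 intrinsics, pixels), "world_from_camera" (4x4, takes a point from camera to world coordinates). Camera axes: x right, y up, looking along -z (the intrinsics and any distortion apply to the point x, -y, -z); pixel columns grow to the right and rows downward; lengths in mm; the calibration is good to about 2 mm. A picture is of the moment at which its call begins.
- sign_off(): hands the job in, once; it reports no verdict.
The state is a dict: "t": time; "qpos": joint angles; "qvel": joint speeds; "tau": joint torques, N m; "position": TCP position; "orientation": TCP orientation; "force": force on the tool from outside, world axes, zero at the start; "moment": the same for the moment, N m; "finger_gap": opening from 0.0 (shut) to 1.0 (fully open).
Only numpy, scipy, OpenCV 4.12 (cv2) and the standard library are available. Lean on these libraries where they do the work, as an engineer would, in place of code of your own. Each camera call takes 0.05 s, during which the arm holds its last target. There are 200 camera calls.

## Working session

There is one attempt and no reset: what is moved stays moved. The work goes in short steps, Python scripts to look and compute and a tool call to move; the robot and the scene stay as the last step left them, time stands still between calls to the robot, and variables do not carry over. Pictures are saved under pics/ and viewed, about 8 in all and at most 12, crops included, and the job is handed in when it is done.

Besides the shell and the picture viewer there is one more tool, called after ">>>" as name(argument=value, ...) on one line, values as JSON. move_arm: Moves the arm, as the interface text tells. Its arguments: {"type":"object","properties":{"dp":{"type":"array","items":{"type":"array","items":{"type":"number"}}},"turn":{"type":"array","items":{"type":"array","items":{"type":"number"}}},"grip":{"type":"array","items":{"type":"number"}}},"required":["dp","turn","grip"]}

```bash
mkdir -p pics; ls; python3 - <<'E'
from station import observe, read_camera
import cv2,numpy as np
print(observe())
for n in ("scene","top"):
    c=read_camera(n); np.savez(f"{n}0.npz",**c)
    cv2.imwrite(f"pics/{n}0.png",c["frame"][:,:,::-1]); print(c["mtx"],c["world_from_camera"], c.keys())
E
```

```text
pics
{'t': 0.0, 'qpos': array([-6.42866153e+01,  1.49353697e+01, -7.98521190e+00,  6.71896390e+01,
        1.17696287e-03,  8.99980631e+01]), 'qvel': array([-0.06898105, -0.00620907, -0.01197632,  0.06001036,  0.00443369,
        0.02192878]), 'tau': array([-1.26678922e-03, -4.05672169e+01,  2.53922421e+01,  1.88653922e-02,
       -1.51823251e-04, -5.28547403e-06]), 'position': array([ 227.49616718, -472.40449349,  230.47182899]), 'orientation': array([-1.79889779e+02, -1.18068671e-03,  2.57153193e+01]), 'force': array([0.19443854, 0.06281946, 0.50194151]), 'moment': array([-0.01020527,  0.0054832 , -0.01980384]), 'finger_gap': 1.002412350981826}
[[444.97577495   0.         282.89930984]
 [  0.         444.97577495 208.71961836]
 [  0.           0.           1.        ]] [[-5.27097233e-01 -6.58143549e-01  5.37601689e-01  1.06486212e+03]
 [ 8.49802455e-01 -4.09759631e-01  3.31561205e-01  2.92056723e+02]
 [ 2.07260162e-03  6.31620229e-01  7.75275171e-01  7.35706401e+02]
 [ 0.00000000e+00  0.00000000e+00  0.00000000e+00  1.00000000e+00]] dict_keys(['frame', 'z_map', 'mtx', 'world_from_camera'])
[[418.42443623   0.         282.99015033]
 [  0.         418.42443623 213.67202955]
 [  0.           0.           1.        ]] [[-1.86238656e-02  9.80734858e-01 -1.94453826e-01  4.38164025e+02]
 [-9.99006513e-01 -2.61287012e-02 -3.61009355e-02 -1.87987249e+01]
 [-4.04862718e-02  1.93588300e-01  9.80247128e-01  1.02514548e+03]
 [ 0.00000000e+00  0.00000000e+00  0.00000000e+00  1.00000000e+00]] dict_keys(['frame', 'z_map', 'mtx', 'world_from_camera'])
```

View pics/top0.png

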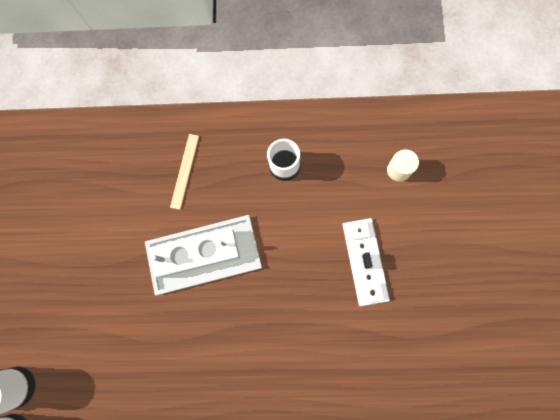

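View pics/scene0.png

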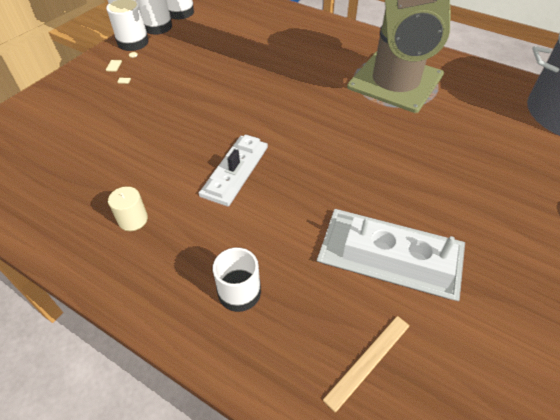

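The top picture shows the tray at about (203,255) and the plate at (366,262), with its grip at (367,260). The larger-looking hole is the near end at (373,293). In the scene picture the tray is at right (395,250) and the plate at (235,168). Next I'll measure both from depth.

```bash
cat > h.py <<'E'
import numpy as np,cv2
def cloud(c):
    z=c["z_map"]; K=c["mtx"]; v,u=np.mgrid[:z.shape[0],:z.shape[1]]
    P=np.stack([(u-K[0,2])/K[0,0]*z,-(v-K[1,2])/K[1,1]*z,-z],-1)
    T=c["world_from_camera"]; W=P@T[:3,:3].T+T[:3,3]; W[z<=0]=np.nan; return W
def pix(c,p):
    T=c["world_from_camera"]; q=T[:3,:3].T@(np.array(p)-T[:3,3]); K=c["mtx"]
    return K[0,0]*q[0]/-q[2]+K[0,2], K[1,2]+K[1,1]*q[1]/q[2]
E
python3 - <<'E'
from h import *
for n,boxes in (("top",{"plate":(335,210,395,315),"tray":(135,205,270,305)}),("scene",{"plate":(195,130,275,210),"tray":(310,200,475,300)})):
    c=np.load(n+"0.npz"); W=cloud(c)
    for k,(a,b,d,e) in boxes.items():
        w=W[b:e,a:d].reshape(-1,3); w=w[np.isfinite(w[:,0])]
        print(n,k,np.histogram(w[:,2],bins=np.arange(-6,120,6))[0])
        for lo,hi in ([(8,18),(21,32),(46,60)] if k=="plate" else [(9,20),(44,56),(60,120),(88,120)]):
            s=w[(w[:,2]>lo)&(w[:,2]<hi)]
            if len(s)<3: continue
            r=cv2.minAreaRect(s[:,:2].astype(np.float32)); print(lo,hi,len(s),np.round(s.mean(0),1),np.round(r[0],1),np.round(r[1],1),round(r[2],1), np.round(np.median(s[:,2]),1))
c=np.load("top0.npz");f=c["frame"][:,:,::-1]
A=cv2.resize(f[210:315,335:400],None,fx=5,fy=5,interpolation=2);B=cv2.resize(f[210:300,140:270],None,fx=3.5,fy=3.5,interpolation=2)
o=np.zeros((525,800,3),np.uint8);o[:525,:325]=A;o[:B.shape[0],335:335+B.shape[1]]=B[:, :465]
cv2.imwrite("pics/crop.png",o)
E
```

```text
top plate [2206 1673  970  793  114  388    9    6   10   65   31    0    0    0
    0    0    0    0    0    0]
8 18 1713 [ 517.1 -174.8   11.9] [ 519.2 -175.6] [200.2  71.2] 8.7 11.8
21 32 496 [ 518.1 -175.4   25.7] [ 518.9 -175.4] [188.1  38.8] 8.9 25.7
46 60 100 [ 518.8 -174.9   52.8] [ 518.8 -175.6] [35.6 14. ] 7.6 53.0
top tray [4465 5002  660 1032   67   65   60   64  352 1567   17    9    7    4
   11   13   10   18   13    3]
9 20 1510 [544.2 221.3  13.2] [578.7 227.6] [205.8 265.1] 13.2 13.2
44 56 1917 [546.1 230.9  49.7] [546.6 232.9] [ 71. 201.] 12.4 49.7
60 120 88 [537.8 262.8  88.4] [544.7 232.9] [ 12.7 161.6] 11.9 90.4
88 120 53 [538.1 265.   98.2] [544.9 233.3] [ 12.2 160.8] 11.9 97.9
scene plate [1486 2784  521  860  130  424   29   24   25   55   32    0    0    0
    0    0    0    0    0    0]
8 18 1341 [ 527.3 -169.2   12.6] [ 517.3 -176.8] [203.3  72.5] 8.9 12.6
21 32 504 [ 528.7 -173.8   26.1] [ 517.3 -176.6] [191.8  39.4] 8.6 26.2
46 60 94 [ 519.7 -174.8   52.9] [ 518.3 -176. ] [37.8 14.3] 10.3 53.5
scene tray [2285 7605  463 1831  285  288  307  290  333 2489   32   23   29   29
   25   32   33   28   28    0]
9 20 2238 [553.7 228.2  14.3] [542.6 217.7] [138.6 264.2] 13.2 14.5
44 56 2732 [549.5 233.8  50.3] [545.6 231.5] [ 73.7 200.1] 12.2 50.6
60 120 227 [543.8 257.8  84.7] [548.5 232.8] [ 12.2 160.8] 13.3 85.6
88 120 99 [539.8 272.3  97.5] [547.8 233.3] [ 11.2 159.5] 13.3 97.1
```

View pics/crop.png

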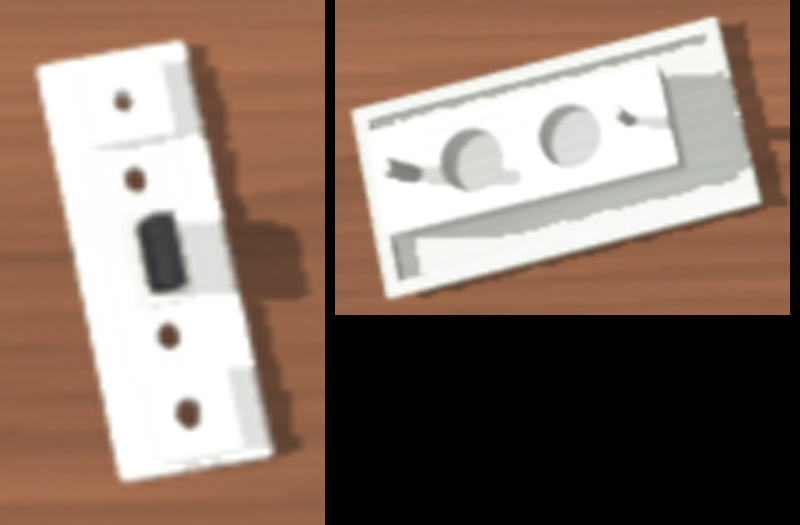

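The larger hole is at the plate's near (-x) end, so the plate's yaw is about -171° and its centre is at (518.5,-175.8). The thicker, taller pin is at the +y end, so the block's yaw is about 102.3° and its centre is at (546,232.5). Sizes and heights agree with the given ones (200x71, 12/26/53, 50 mm). I'll start moving and check which way joint 6 turns.

>>> move_arm(dp=[[0.04, -0.014, 0], [0.08, -0.028, 0], [0.12, -0.042, 0], [0.16, -0.056, 0], [0.2, -0.07, 0]], turn=[[0, 0, 2], [0, 0, 4], [0, 0, 6], [0, 0, 8], [0, 0, 10]], grip=[0.0854, 0.0854, 0.0854, 0.0854, 0.0854])

```text
t: 0.6
position: [378.0, -321.1, 230.3]
orientation: [-179.9, 0.0, 15.6]
force: [0.9, -0.6, -0.8]
finger_gap: 1.0
```

```bash
cat >> h.py <<'E'
from scipy.spatial.transform import Rotation as R
def go(o,p,yaw,roll=180,pitch=0):
    "shift (m) and turn (deg) in tool axes to world pose"
    A=R.from_euler("xyz",o["orientation"],degrees=True); B=R.from_euler("xyz",[roll,pitch,yaw],degrees=True)
    print("dp",np.round(A.inv().apply(np.array(p)-o["position"])/1000,4),"turn",np.round((A.inv()*B).as_rotvec(degrees=True),2))
def st():
    from station import observe
    o=observe(); print(round(o["t"],2),"q",np.round(o["qpos"],1),"p",np.round(o["position"],2),"rpy",np.round(o["orientation"],2),"F",np.round(o["force"],1),"M",np.round(o["moment"],2),"gap",round(o["finger_gap"],3)); return o
E
python3 - <<'E'
from h import *
o=st(); go(o,[518.5,-175.8,150],8.8); go(o,[518.5,-175.8,150],-171.2)
E
```

```text
0.6 q [-40.4  12.2 -11.7  66.2   0.  124. ] p [ 378.02 -321.12  230.32] rpy [-1.7987e+02  4.0000e-02  1.5610e+01] F [ 0.9 -0.6 -0.8] M [-0.03 -0.02 -0.03] gap 1.0
dp [ 0.1745 -0.102   0.0804] turn [-0.13  0.05  6.81]
dp [ 0.1745 -0.102   0.0804] turn [-7.0000e-02 -2.0000e-01 -1.7319e+02]
```

Joint 6 runs opposite to yaw, so I must take the grip at yaw 188.8° to keep the later turn within range.

>>> move_arm(dp=[[0.035, -0.02, 0.006], [0.07, -0.04, 0.012], [0.105, -0.06, 0.018], [0.14, -0.08, 0.024], [0.1745, -0.102, 0.03]], turn=[[0, 0, -8.5], [0, 0, -17], [0, 0, -25.5], [0, 0, -34], [0, 0, -42.5]], grip=[0.0854, 0.0854, 0.0854, 0.0854, 0.0854])

```text
t: 1.1
position: [519.4, -174.5, 199.8]
orientation: [-179.8, -0.0, 58.5]
force: [0.4, -0.8, 0.4]
finger_gap: 1.0
```

>>> move_arm(dp=[[0, 0, 0], [0, 0, 0], [0, 0, 0], [0, 0, 0], [0, 0, 0]], turn=[[0, 0, -8.5], [0, 0, -17], [0, 0, -25.5], [0, 0, -34], [0, 0, -42.5]], grip=[0.0854, 0.0854, 0.0854, 0.0854, 0.0854])

```text
t: 1.6
position: [519.1, -174.2, 199.2]
orientation: [-179.9, -0.2, 101.3]
force: [-0.6, 0.3, -1.1]
finger_gap: 1.002
```

>>> move_arm(dp=[[0, 0, 0], [0, 0, 0], [0, 0, 0], [0, 0, 0], [0, 0, 0]], turn=[[0, 0, -8.5], [0, 0, -17], [0, 0, -25.5], [0, 0, -34], [0, 0, -42.5]], grip=[0.0854, 0.0854, 0.0854, 0.0854, 0.0854])

```text
t: 2.1
position: [518.6, -174.1, 198.7]
orientation: [-180.0, -0.3, 144.2]
force: [-0.1, 0.5, -0.6]
finger_gap: 0.998
```

>>> move_arm(dp=[[0, 0, 0], [0, 0, 0], [0, 0, 0], [0, 0, 0], [0, 0, 0]], turn=[[0, 0, -8.5], [0, 0, -17], [0, 0, -25.5], [0, 0, -34], [0, 0, -42.5]], grip=[0.0854, 0.0854, 0.0854, 0.0854, 0.0854])

```text
t: 2.6
position: [518.2, -174.0, 198.1]
orientation: [179.8, -0.3, -173.0]
force: [0.3, 0.0, -0.6]
finger_gap: 1.001
```

```bash
python3 - <<'E'
from h import *
from station import read_camera
o=st(); go(o,[518.5,-175.8,20],-171.2)
c=read_camera("wrist"); cv2.imwrite("pics/w1.png",c["frame"][:,:,::-1]); W=cloud(c).reshape(-1,3)
W=W[np.isfinite(W[:,0])]
for lo,hi in ((8,16),(22,30),(46,60)):
    s=W[(W[:,2]>lo)&(W[:,2]<hi)&(np.hypot(W[:,0]-518,W[:,1]+176)<130)]
    r=cv2.minAreaRect(s[:,:2].astype(np.float32)); print(lo,len(s),np.round(r[0],1),np.round(r[1],1),round(r[2],1),np.median(s[:,2]))
E
```

```text
2.6 q [-18.6  18.2  -8.3  63.9   0.1 -25.6] p [ 518.21 -173.97  198.11] rpy [ 179.78   -0.29 -172.97] F [ 0.3  0.  -0.6] M [-0.03 -0.02  0.01] gap 1.001
dp [-0.001  -0.0025  0.1781] turn [ 0.22 -0.29 -1.77]
8 7596 [ 517.8 -177. ] [200.4  69.9] 8.6 10.95948914160465
22 2208 [ 517.7 -176.7] [188.4  38. ] 8.6 24.84484118708022
46 484 [ 517.3 -176.9] [35.7 14. ] 8.0 52.56431840956333
```

View pics/w1.png

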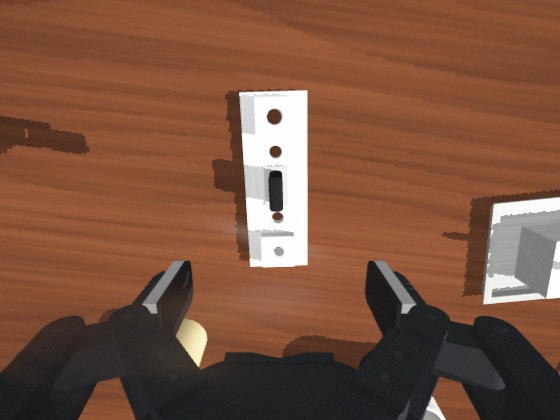

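The wrist picture shows the plate upright in view. The big hole is at (275,117), on the tool's +x side, the small one at (279,251) and the grip at (276,190). Its measurement agrees with the top camera to about 1 mm, so I'll descend and grip.

>>> move_arm(dp=[[0, -0.003, 0.03], [0, -0.003, 0.06], [0, -0.003, 0.09], [0, -0.003, 0.12], [0, -0.003, 0.14]], turn=[[0.2, -0.3, -1.7], [0.2, -0.3, -1.7], [0.2, -0.3, -1.7], [0.2, -0.3, -1.7], [0.2, -0.3, -1.7]], grip=[0.0854, 0.0854, 0.0854, 0.0854, 0.0854])

```text
t: 3.15
position: [516.3, -176.0, 55.7]
orientation: [179.9, -0.1, -171.2]
force: [0.2, 0.8, -0.1]
finger_gap: 0.999
```

```bash
python3 - <<'E'
from h import *
o=st(); go(o,[518.,-176.5,19],-171.3)
E
```

```text
3.15 q [-18.8  24.6 -21.6  43.9   0.  -27.6] p [ 516.27 -175.98   55.73] rpy [ 1.7989e+02 -1.5000e-01 -1.7122e+02] F [ 0.2  0.8 -0.1] M [0.02 0.   0.  ] gap 0.999
dp [-0.0017 -0.0009  0.0367] turn [ 0.11 -0.15  0.08]
```

>>> move_arm(dp=[[-0.0017, -0.001, 0.012], [-0.0017, -0.001, 0.024], [-0.0017, -0.001, 0.034], [-0.0017, -0.001, 0.036], [-0.0017, -0.001, 0.036]], turn=[[0.1, -0.15, 0], [0.1, -0.15, 0], [0.1, -0.15, 0], [0.1, -0.15, 0], [0.1, -0.15, 0]], grip=[0.0854, 0.0854, 0.0854, 0.0854, 0.0854])

```text
t: 3.65
position: [517.9, -176.6, 19.7]
orientation: [180.0, -0.0, -171.2]
force: [0.4, 0.4, -0.0]
finger_gap: 1.003
```

>>> move_arm(dp=[[0, 0, 0], [0, 0, 0], [0, 0, 0], [0, 0, 0], [0, 0, 0]], turn=[[0, 0, 0], [0, 0, 0], [0, 0, 0], [0, 0, 0], [0, 0, 0]], grip=[0.03, 0.02, 0.005, 0.0, 0.0])

```text
t: 4.15
position: [518.2, -176.7, 20.0]
orientation: [180.0, 0.0, -171.2]
force: [-5.9, 2.0, 3.7]
finger_gap: 0.155
```

>>> move_arm(dp=[[0, 0, 0], [0, 0, 0], [0, 0, 0], [0, 0, 0], [0, 0, 0]], turn=[[0, 0, 0], [0, 0, 0], [0, 0, 0], [0, 0, 0], [0, 0, 0]], grip=[0.0, 0.0, 0.0, 0.0, 0.0])

```text
t: 4.65
position: [518.2, -176.7, 20.0]
orientation: [180.0, 0.0, -171.2]
force: [0.2, -0.2, 0.1]
finger_gap: 0.152
```

```bash
python3 - <<'E'
from h import *
o=st()
E
```

```text
4.65 q [-18.8  27.  -24.   38.9   0.  -27.6] p [ 518.22 -176.73   20.03] rpy [ 1.8000e+02  2.0000e-02 -1.7124e+02] F [ 0.2 -0.2  0.1] M [-0.03 -0.07 -0.02] gap 0.152
```

>>> move_arm(dp=[[0, 0, -0.005], [0, 0, -0.015], [0, 0, -0.035], [0, 0, -0.055], [0, 0, -0.075]], turn=[[0, 0, 0], [0, 0, 0], [0, 0, 0], [0, 0, 0], [0, 0, 0]], grip=[0.0, 0.0, 0.0, 0.0, 0.0])

```text
t: 5.15
position: [517.6, -176.6, 96.0]
orientation: [180.0, -0.0, -171.2]
force: [-0.1, -0.3, -4.2]
finger_gap: 0.155
```

>>> move_arm(dp=[[0, 0, -0.025], [0, 0, -0.05], [0, 0, -0.075], [0, 0, -0.08], [0, 0, -0.08]], turn=[[0, 0, 0], [0, 0, 0], [0, 0, 0], [0, 0, 0], [0, 0, 0]], grip=[0.0, 0.0, 0.0, 0.0, 0.0])

```text
t: 5.65
position: [518.1, -176.7, 176.8]
orientation: [-180.0, 0.1, -171.2]
force: [0.6, 0.1, -4.9]
finger_gap: 0.155
```

```bash
python3 - <<'E'
from h import *
o=st(); go(o,[546.2,232.6,175],102.3)
E
```

```text
5.65 q [-18.8  18.6 -10.9  60.4   0.  -27.6] p [ 518.11 -176.71  176.85] rpy [-1.7998e+02  7.0000e-02 -1.7124e+02] F [ 0.6  0.1 -4.9] M [-0.05 -0.05 -0.  ] gap 0.155
dp [-0.0901  0.4003  0.0018] turn [3.000e-02 7.000e-02 8.646e+01]
```

>>> move_arm(dp=[[-0.008, 0.035, 0], [-0.016, 0.07, 0], [-0.024, 0.105, 0], [-0.032, 0.14, 0], [-0.04, 0.175, 0]], turn=[[0, 0, 8.5], [0, 0, 17], [0, 0, 25.5], [0, 0, 34], [0, 0, 42.5]], grip=[0.0, 0.0, 0.0, 0.0, 0.0])

```text
t: 6.15
position: [529.4, 3.7, 174.8]
orientation: [-179.9, -0.1, 145.9]
force: [1.1, -0.1, -4.6]
finger_gap: 0.156
```

>>> move_arm(dp=[[0, 0, 0], [0, 0, 0], [0, 0, 0], [0, 0, 0], [0, 0, 0]], turn=[[0, 0, 8.5], [0, 0, 17], [0, 0, 25.5], [0, 0, 34], [0, 0, 42.5]], grip=[0.0, 0.0, 0.0, 0.0, 0.0])

```text
t: 6.65
position: [527.8, 3.8, 172.6]
orientation: [-179.6, -0.1, 103.0]
force: [-0.2, 0.0, -4.1]
finger_gap: 0.152
```

```bash
python3 - <<'E'
from h import *
from station import read_camera
o=st(); go(o,[546.2,232.6,180],102.3)
c=read_camera("wrist"); np.savez("wrist2.npz",**c); cv2.imwrite("pics/w2.png",c["frame"][:,:,::-1])
def ana(n,W):
    W=W[np.isfinite(W[:,0])]; W=W[(np.hypot(W[:,0]-546,W[:,1]-232)<125)]
    s=W[(W[:,2]>45)&(W[:,2]<54)]
    if len(s)>50:
        r=cv2.minAreaRect(s[:,:2].astype(np.float32)); print(n,"block",len(s),np.round(r[0],1),np.round(r[1],1),round(r[2],1),np.median(s[:,2]))
    for nm,p in (("long",(530,306)),("short",(562,159))):
        t=W[(np.hypot(W[:,0]-p[0],W[:,1]-p[1])<20)&(W[:,2]>58)&(W[:,2]<115)]
        for lo,hi in ((58,75),(75,90),(90,115)):
            q=t[(t[:,2]>lo)&(t[:,2]<hi)]
            if len(q)>2: print(n,nm,lo,len(q),"mean",np.round(q.mean(0),1),"min",np.round(q.min(0),1),"max",np.round(q.max(0),1))
ana("wrist",cloud(c).reshape(-1,3))
for n in("top","scene"):
    ana(n,cloud(np.load(n+"0.npz")).reshape(-1,3))
E
```

```text
6.65 q [  0.4  17.3 -13.6  59.5  -0.   77.4] p [527.82   3.77 172.61] rpy [-1.7963e+02 -7.0000e-02  1.0305e+02] F [-0.2  0.  -4.1] M [ 0.   -0.03 -0.01] gap 0.152
dp [ 0.2188  0.0695 -0.0076] turn [-0.37 -0.07  0.75]
wrist block 4990 [562.2 155.4] [70.9 44.2] 12.7 48.87998164371896
wrist short 58 128 mean [559.3 155.2  66.5] min [556.3 153.2  58.3] max [564.6 160.1  75. ]
wrist short 75 190 mean [559.7 155.8  84. ] min [556.3 153.4  75. ] max [565.8 162.6  90. ]
wrist short 90 118 mean [560.7 157.6  93.1] min [557.5 154.9  90. ] max [564.8 161.8  96.2]
top block 1892 [546.6 233. ] [ 71.  200.9] 12.4 49.682518170621904
top long 58 15 mean [529.  300.8  67.4] min [523.9 299.1  60.1] max [536.1 303.7  72.9]
top long 75 13 mean [527.8 300.9  83.2] min [523.3 298.5  78.4] max [534.3 306.   89.5]
top long 90 36 mean [529.5 303.5 101.3] min [523.8 298.5  90.9] max [535.2 311.6 109.1]
top short 58 8 mean [560.7 155.9  64.2] min [558.  153.6  59.2] max [566.  159.1  72.6]
top short 75 11 mean [561.5 157.3  86.3] min [557.8 154.2  79. ] max [566.9 161.9  90. ]
top short 90 8 mean [562.1 158.1  94.3] min [559.3 154.6  91.8] max [564.  161.1  98.9]
scene block 2664 [545.6 231.5] [ 73.7 200.1] 12.2 50.603881096498355
scene long 58 46 mean [534.5 304.7  66.9] min [528.6 298.   58.1] max [537.6 311.   75. ]
scene long 75 43 mean [534.7 304.4  82.8] min [531.7 298.1  75.1] max [537.4 310.8  89.6]
scene long 90 71 mean [532.9 304.6  99.8] min [525.5 298.1  90. ] max [537.  311.4 107.2]
scene short 58 29 mean [565.3 159.2  67.1] min [562.2 153.8  58.5] max [567.5 163.5  74.9]
scene short 75 29 mean [565.  158.9  82.9] min [559.4 153.7  75.1] max [567.4 162.7  89.7]
scene short 90 18 mean [563.1 159.1  93.2] min [559.3 155.1  90.1] max [565.6 162.4  97.2]
```

View pics/w2.png

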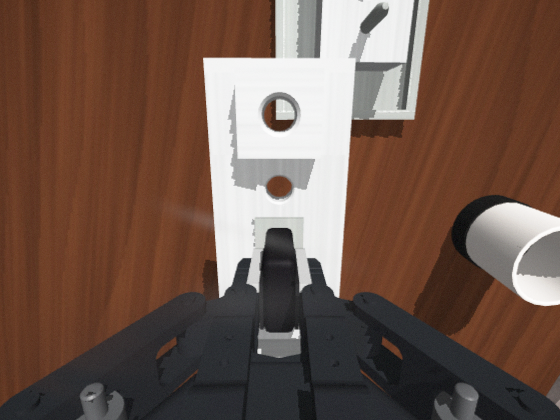

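The wrist picture shows the held plate level, with its big hole at (280,112) leading toward the tray. The short pin is at (375,18). The three cameras give the short pin at about (562,158.2) and the long one at (530,304.9). They are 150.1 mm apart against the true 150, at yaw 102.3°. I'll carry the plate over them.

>>> move_arm(dp=[[0.04, 0.012, 0], [0.085, 0.026, 0], [0.13, 0.041, 0], [0.17, 0.054, 0], [0.2, 0.064, 0]], turn=[[-0.3, 0, 0.7], [-0.3, 0, 0.7], [-0.3, 0, 0.7], [-0.3, 0, 0.7], [-0.3, 0, 0.7]], grip=[0.0, 0.0, 0.0, 0.0, 0.0])

```text
t: 7.2
position: [544.8, 215.3, 170.7]
orientation: [-179.8, -0.1, 102.4]
force: [0.3, 0.5, -4.8]
finger_gap: 0.154
```

```bash
python3 - <<'E'
from h import *
o=st(); go(o,[546.0,231.5,137],102.3)
E
```

```text
7.2 q [21.5 22.7 -5.6 61.9  0.1 99.1] p [544.77 215.26 170.65] rpy [-1.7978e+02 -8.0000e-02  1.0238e+02] F [ 0.3  0.5 -4.8] M [-0.05 -0.08  0.06] gap 0.154
dp [0.0156 0.0048 0.0337] turn [-0.22 -0.08  0.08]
```

>>> move_arm(dp=[[0.008, 0.0025, 0.005], [0.0156, 0.0048, 0.015], [0.0156, 0.0048, 0.025], [0.0156, 0.0048, 0.033], [0.0156, 0.0048, 0.0337]], turn=[[-0.2, -0.1, 0.1], [-0.2, -0.1, 0.1], [-0.2, -0.1, 0.1], [-0.2, -0.1, 0.1], [-0.2, -0.1, 0.1]], grip=[0.0, 0.0, 0.0, 0.0, 0.0])

```text
t: 7.7
position: [544.5, 229.6, 134.9]
orientation: [-179.7, 0.1, 102.2]
force: [-0.1, -0.1, -5.2]
finger_gap: 0.152
```

```bash
python3 - <<'E'
from h import *
from station import read_camera
o=st(); go(o,[546.0,231.5,125],102.3)
c=read_camera("wrist"); np.savez("wrist3.npz",**c)
# pin predicted, hole rim predicted
p=o["position"]; yaw=np.deg2rad(o["orientation"][2]); h=p+[75*np.cos(yaw),75*np.sin(yaw),-20+26]
print("hole top pred px",pix(c,h),"bottom",pix(c,h-[0,0,26]),"pin tip px",pix(c,[530,304.9,106]))
f=c["frame"][:,:,::-1]; a=cv2.resize(f[40:180,190:370],None,fx=4,fy=4,interpolation=2); cv2.imwrite("pics/w3.png",a)
W=cloud(c); H=W[40:180,190:370].reshape(-1,3); H=H[(np.abs(H[:,2]-h[2])<4)]; r=cv2.minAreaRect(H[:,:2].astype(np.float32)); print("boss",np.round(r[0],1),np.round(r[1],1),round(r[2],1),np.median(H[:,2]),"expected",h)
E
```

```text
7.7 q [ 22.9  24.6  -8.2  57.5  -0.  100.7] p [544.46 229.58 134.86] rpy [-1.7974e+02  9.0000e-02  1.0221e+02] F [-0.1 -0.1 -5.2] M [-0.04 -0.   -0.02] gap 0.152
dp [0.0016 0.002  0.0099] turn [-0.26  0.09 -0.09]
hole top pred px (np.float64(278.01625159695664), np.float64(117.7616208392734)) bottom (np.float64(278.34567312634243), np.float64(117.53560056187409)) pin tip px (np.float64(281.7022716273524), np.float64(114.27530333545583))
boss [528.5 304.1] [38.2 38.1] 12.0 139.2549011965177 expected [528.60693594 302.88905679 140.86349739]
```

View pics/w3.png

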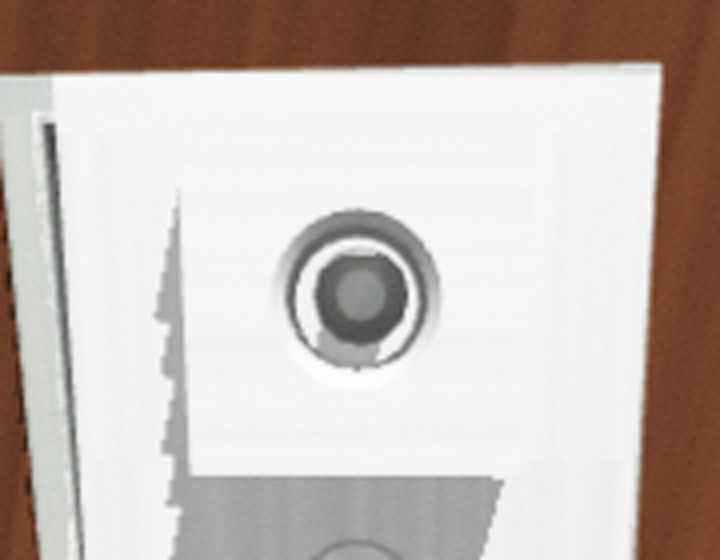

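The wrist picture shows the long pin's nose at crop (360,295), almost centred in the lower mouth of the big hole at about (357,301). The offset is about 0.7 mm along tool +x and 0.4 mm along +y. I'll lower slowly onto the taper while watching the force.

>>> move_arm(dp=[[0.0007, 0.0004, 0.003], [0.0007, 0.0004, 0.006], [0.0007, 0.0004, 0.009], [0.0007, 0.0004, 0.012], [0.0007, 0.0004, 0.012]], turn=[[-0.25, 0.1, -0.1], [-0.25, 0.1, -0.1], [-0.25, 0.1, -0.1], [-0.25, 0.1, -0.1], [-0.25, 0.1, -0.1]], grip=[0.0, 0.0, 0.0, 0.0, 0.0])

```text
t: 8.25
position: [545.0, 230.5, 123.3]
orientation: [180.0, -0.0, 102.3]
force: [-1.2, -1.0, -4.2]
finger_gap: 0.153
```

```bash
cat > look.py <<'E'
from h import *
from station import read_camera
import sys
o=st(); c=read_camera("wrist"); f=c["frame"][:,:,::-1]
a=cv2.resize(f[60:180,210:350],None,fx=4,fy=4,interpolation=2); 
s=read_camera("scene")["frame"][:,:,::-1]; b=cv2.resize(s[180:300,320:460],None,fx=4,fy=4,interpolation=2)
cv2.imwrite(f"pics/{sys.argv[1]}.png",cv2.resize(np.hstack([a,b]),None,fx=.7,fy=.7))
E
python3 look.py d1
```

```text
8.25 q [ 22.9  24.9  -9.5  55.6   0.  100.6] p [544.97 230.49 123.26] rpy [ 1.7997e+02 -3.0000e-02  1.0230e+02] F [-1.2 -1.  -4.2] M [-0.03  0.    0.01] gap 0.153
```

View pics/d1.png

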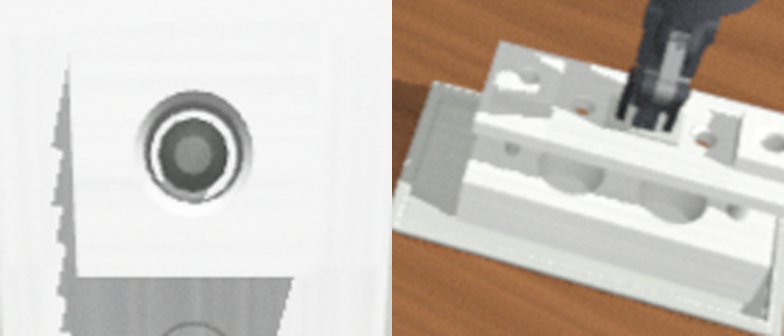

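The pin (193,154) is well centred in the hole (195,152), and in the scene view the plate hovers level over both pins. Next I'll go down past the long pin's taper to the tip of the short pin.

>>> move_arm(dp=[[0, 0, 0.0025], [-0.0002, 0, 0.005], [-0.0002, 0, 0.0075], [-0.0002, 0, 0.0095], [-0.0002, 0, 0.0095]], turn=[[0, 0, 0], [0, 0, 0], [0, 0, 0], [0, 0, 0], [0, 0, 0]], grip=[0.0, 0.0, 0.0, 0.0, 0.0])

```text
t: 8.85
position: [545.0, 230.3, 113.7]
orientation: [180.0, -0.0, 102.3]
force: [-0.2, -1.0, -4.6]
finger_gap: 0.154
```

```bash
python3 -c "from h import *; st()"
```

```text
8.85 q [ 22.9  25.3 -10.3  54.3   0.  100.6] p [544.96 230.34 113.66] rpy [ 1.7999e+02 -2.0000e-02  1.0230e+02] F [-0.2 -1.  -4.6] M [-0.04 -0.05  0.  ] gap 0.154
```

>>> move_arm(dp=[[0, 0, 0.0015], [0, 0, 0.003], [0, 0, 0.0045], [0, 0, 0.0055], [0, 0, 0.0055]], turn=[[0, 0, 0], [0, 0, 0], [0, 0, 0], [0, 0, 0], [0, 0, 0]], grip=[0.0, 0.0, 0.0, 0.0, 0.0])

```text
t: 9.35
position: [544.8, 230.3, 108.0]
orientation: [-180.0, -0.0, 102.3]
force: [0.0, -0.6, -3.3]
finger_gap: 0.156
```

```bash
python3 look.py d2
```

```text
9.35 q [ 22.9  25.6 -10.8  53.6   0.  100.6] p [544.84 230.29 107.97] rpy [-1.7999e+02 -2.0000e-02  1.0230e+02] F [ 0.  -0.6 -3.3] M [ 0.01 -0.   -0.  ] gap 0.156
```

View pics/d2.png

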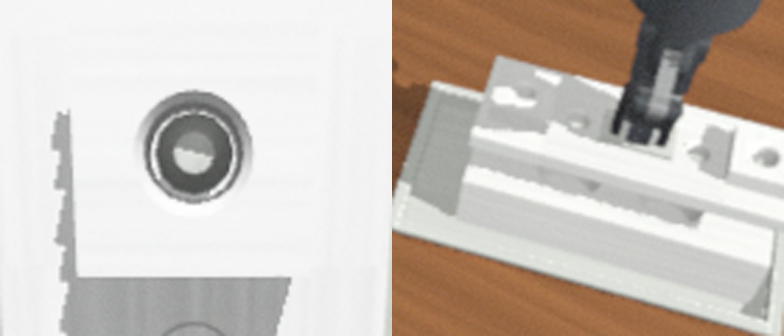

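The long pin is centred in the hole at (194,153) and the plate is level over the block, with no contact force. I'll continue down onto the short pin's full width.

>>> move_arm(dp=[[0, 0, 0.0015], [0, 0, 0.003], [0, 0, 0.0045], [0, 0, 0.005], [0, 0, 0.005]], turn=[[0, 0, 0], [0, 0, 0], [0, 0, 0], [0, 0, 0], [0, 0, 0]], grip=[0.0, 0.0, 0.0, 0.0, 0.0])

```text
t: 9.95
position: [544.8, 230.3, 103.0]
orientation: [-180.0, -0.0, 102.3]
force: [-0.5, 1.1, -3.5]
finger_gap: 0.152
```

```bash
python3 -c "from h import *; st()"
```

```text
9.95 q [ 22.9  25.8 -11.3  52.9   0.  100.6] p [544.84 230.33 102.99] rpy [-1.7999e+02 -2.0000e-02  1.0231e+02] F [-0.5  1.1 -3.5] M [-0.04 -0.02 -0.03] gap 0.152
```

Both pins are inside the holes at full width, and forces remain near the plate's weight. Continuing down.

>>> move_arm(dp=[[0, 0, 0.003], [0, 0, 0.006], [0, 0, 0.009], [0, 0, 0.012], [0, 0, 0.012]], turn=[[0, 0, 0], [0, 0, 0], [0, 0, 0], [0, 0, 0], [0, 0, 0]], grip=[0.0, 0.0, 0.0, 0.0, 0.0])

```text
t: 10.45
position: [544.4, 230.2, 90.4]
orientation: [-179.9, -0.0, 102.3]
force: [-0.5, -0.9, -4.1]
finger_gap: 0.156
```

```bash
python3 -c "from h import *; st()"
```

```text
10.45 q [ 22.9  26.5 -12.3  51.3   0.  100.6] p [544.43 230.15  90.35] rpy [-1.7994e+02 -1.0000e-02  1.0231e+02] F [-0.5 -0.9 -4.1] M [0.05 0.03 0.04] gap 0.156
```

>>> move_arm(dp=[[0, 0.0004, 0.003], [0, 0.0004, 0.006], [0, 0.0004, 0.009], [0, 0.0004, 0.012], [0, 0.0004, 0.012]], turn=[[0, 0, 0], [0, 0, 0], [0, 0, 0], [0, 0, 0], [0, 0, 0]], grip=[0.0, 0.0, 0.0, 0.0, 0.0])

```text
t: 10.95
position: [544.4, 230.1, 77.7]
orientation: [-179.9, -0.0, 102.3]
force: [0.2, -0.4, -4.5]
finger_gap: 0.155
```

```bash
python3 -c "from h import *; st()"
```

```text
10.95 q [ 22.9  27.1 -13.2  49.7   0.  100.6] p [544.41 230.07  77.75] rpy [-179.88   -0.    102.31] F [ 0.2 -0.4 -4.5] M [-0.06  0.01 -0.03] gap 0.155
```

>>> move_arm(dp=[[0, 0.0003, 0.002], [0, 0.0003, 0.004], [0, 0.0003, 0.0055], [0, 0.0003, 0.0055], [0, 0.0003, 0.0055]], turn=[[-0.1, 0, 0], [-0.1, 0, 0], [-0.1, 0, 0], [-0.1, 0, 0], [-0.1, 0, 0]], grip=[0.0, 0.0, 0.0, 0.0, 0.0])

```text
t: 11.45
position: [544.7, 230.2, 72.2]
orientation: [-180.0, -0.0, 102.3]
force: [-0.5, -0.7, -5.4]
finger_gap: 0.159
```

>>> move_arm(dp=[[0, 0, 0.0005], [0, 0, 0.001], [0, 0, 0.001]], turn=[[0, 0, 0], [0, 0, 0], [0, 0, 0]], grip=[0.0, 0.0, 0.0])

```text
t: 11.75
position: [544.7, 230.1, 71.2]
orientation: [-180.0, 0.0, 102.3]
force: [0.4, 0.3, -3.9]
finger_gap: 0.152
```

```bash
python3 -c "from h import *; st()"
```

```text
11.75 q [ 22.9  27.5 -13.8  48.8   0.  100.6] p [544.67 230.13  71.18] rpy [-179.97    0.    102.31] F [ 0.4  0.3 -3.9] M [-0.04  0.04  0.05] gap 0.152
```

>>> move_arm(dp=[[0, 0, 0.0004], [0, 0, 0.0007], [0, 0, 0.0007]], turn=[[0, 0, 0], [0, 0, 0], [0, 0, 0]], grip=[0.0, 0.0, 0.0])

```text
t: 12.05
position: [544.6, 230.1, 70.4]
orientation: [-180.0, 0.0, 102.3]
force: [-0.3, -0.4, -5.0]
finger_gap: 0.154
```

>>> move_arm(dp=[[0, 0, 0.0004], [0, 0, 0.0005], [0, 0, 0.0005]], turn=[[0, 0, 0], [0, 0, 0], [0, 0, 0]], grip=[0.0, 0.0, 0.0])

```text
t: 12.35
position: [544.7, 230.1, 70.1]
orientation: [-180.0, -0.0, 102.3]
force: [0.4, -1.2, -3.7]
finger_gap: 0.152
```

>>> move_arm(dp=[[0, 0, 0.0004], [0, 0, 0.0005], [0, 0, 0.0005]], turn=[[0, 0, 0], [0, 0, 0], [0, 0, 0]], grip=[0.0, 0.0, 0.0])

```text
t: 12.65
position: [544.7, 230.0, 70.0]
orientation: [-180.0, -0.0, 102.3]
force: [-1.8, -0.7, 0.8]
finger_gap: 0.156
```

>>> move_arm(dp=[[0, 0, 0.0003], [0, 0, 0.0005], [0, 0, 0.0005]], turn=[[0, 0, 0], [0, 0, 0], [0, 0, 0]], grip=[0.0, 0.0, 0.0])

```text
t: 12.95
position: [544.7, 230.1, 70.0]
orientation: [180.0, -0.0, 102.3]
force: [-3.5, -1.5, 3.9]
finger_gap: 0.153
```

```bash
python3 -c "from h import *; st()"
```

```text
12.95 q [ 22.9  27.5 -13.9  48.5   0.  100.6] p [544.74 230.1   70.03] rpy [ 1.7999e+02 -1.0000e-02  1.0230e+02] F [-3.5 -1.5  3.9] M [-0.15  0.57  0.04] gap 0.153
```

Seated: z has stopped at exactly 70.0 (flush), with under 9 N of contact. Release and retreat.

>>> move_arm(dp=[[0, 0, -0.0002], [0, 0, -0.0002], [0, 0, -0.0002], [0, 0, -0.0002], [0, 0, -0.0002]], turn=[[0, 0, 0], [0, 0, 0], [0, 0, 0], [0, 0, 0], [0, 0, 0]], grip=[0.02, 0.03, 0.045, 0.06, 0.06])

```text
t: 13.45
position: [544.8, 230.2, 70.1]
orientation: [180.0, -0.0, 102.3]
force: [0.2, 0.2, 0.4]
finger_gap: 0.7
```

>>> move_arm(dp=[[0, 0, -0.005], [0, 0, -0.02], [0, 0, -0.045], [0, 0, -0.075], [0, 0, -0.1]], turn=[[0, 0, 0], [0, 0, 0], [0, 0, 0], [0, 0, 0], [0, 0, 0]], grip=[0.06, 0.06, 0.06, 0.06, 0.06])

```text
t: 13.95
position: [545.1, 230.2, 171.9]
orientation: [179.9, -0.0, 102.3]
force: [0.7, 0.7, -0.8]
finger_gap: 0.704
```

```bash
python3 - <<'E'
from h import *
from station import read_camera
o=st(); c=read_camera("wrist"); s=read_camera("scene")
W=cloud(c); 
for n,k in (("wrist",c),("scene",s)):
    w=cloud(k).reshape(-1,3); w=w[np.isfinite(w[:,0])&(np.hypot(w[:,0]-546,w[:,1]-231.5)<110)]
    for lo,hi in ((58,66),(72,80),(100,109)):
        q=w[(w[:,2]>lo)&(w[:,2]<hi)]
        if len(q)>5:
            r=cv2.minAreaRect(q[:,:2].astype(np.float32)); A=np.c_[q[:,:2]-[546,231.5],np.ones(len(q))]; f=np.linalg.lstsq(A,q[:,2],rcond=None)[0]
            print(n,lo,len(q),np.round(r[0],1),np.round(r[1],1),round(r[2],1),"z",np.round(f[2],1),"tilt mrad",np.round(f[:2]*1000,1))
a=c["frame"][:,:,::-1]; b=cv2.resize(s["frame"][160:310,310:490,::-1],(504,420))
cv2.imwrite("pics/end.png",cv2.resize(np.hstack([a,b]),None,fx=.75,fy=.75))
E
```

```text
13.95 q [ 22.9  23.   -4.9  62.    0.  100.6] p [545.07 230.23 171.94] rpy [ 1.7992e+02 -2.0000e-02  1.0230e+02] F [ 0.7  0.7 -0.8] M [-0.01 -0.01  0.  ] gap 0.704
wrist 58 12041 [544.6 231.1] [ 70.2 200.3] 12.3 z 61.0 tilt mrad [ 0.3 -0.7]
wrist 72 3667 [544.8 230.5] [ 38.1 189. ] 12.4 z 74.8 tilt mrad [1.4 0.1]
wrist 100 986 [538.3 262.2] [13.9 97. ] 11.7 z 102.5 tilt mrad [-2.5 10.9]
scene 58 2183 [545.3 231.2] [ 73.7 200.3] 12.2 z 62.7 tilt mrad [-6.3 -0.5]
scene 72 720 [545.2 231. ] [ 41.  188.1] 12.5 z 76.5 tilt mrad [-19.7  -4.4]
scene 100 183 [538.2 261.4] [16.4 98.2] 14.2 z 104.1 tilt mrad [-180.3  -34. ]
```

View pics/end.png

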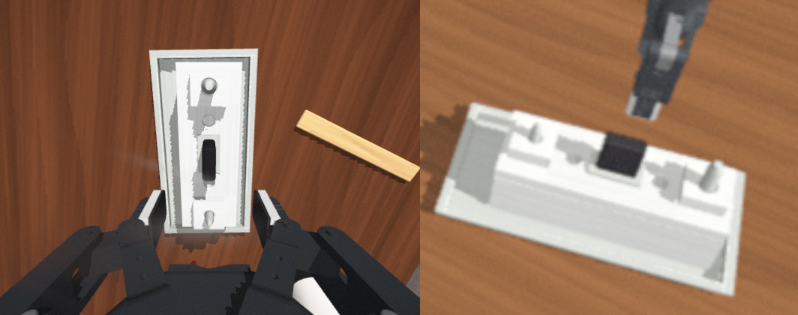

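The plate lies flush: top face 61–62.7 mm against 62 expected, tilt under 1 mrad in the wrist view. Both pins stand through the bosses at (209,87) and (209,217) in the wrist half of the picture, and the gripper is clear. Signing off.

```bash
python3 -c "
from station import sign_off
print(sign_off())"
```

```text
the job is handed in; nothing more can be done
None
```

The mould is closed: the top half lies flush on the lower half with both pins standing up through their own bosses. I handed the job in at about 14 s with the gripper empty and about 100 mm above the mould.

I picked the plate up by its black grip and turned it about 86° so the big hole met the long pin. I centred that hole on its pin through the wrist camera, then lowered the plate level in small steps, holding it until it touched down.

- **Forces:** on the way down the readings stayed near the plate's weight, about 4 to 5 N. At touchdown the plate pressed on the block with about 9 N.
- **Height:** the tool stopped at 70.0 mm, which is the expected seated height. The plate's top face measured 61.0 mm in the wrist camera and 62.7 mm in the scene camera, against 62 expected. That disagreement is within the 2 mm calibration.
- **Level:** the wrist camera showed under 1 mrad of tilt. The scene camera showed about 6 mrad on the plate and 20 mrad on the bosses. I put that down to its oblique depth readings, because the tool stayed level and the plate stopped at the right height.
- **Feeling for the pins:** neither pin gave a clear sideways contact force, so the pins were found mainly by camera, with the force readings as a check on the way down.
- **Other things on the bench:** nothing went near the tube, candle or stick, but I did not measure their positions again afterwards.

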